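Load the profile viewer and hold its shutter half open

ROBOT

A 6-joint arm with a two-finger parallel gripper is mounted at the origin on a cart in front of the work surface, level with it; the furniture and walls round the work are solid. World frame = base frame: x ahead of the robot, y to its left, z up, the work surface at z = 0. Lengths are in m, angles in rad, forces in N, time in s.
With the tool pointing down it reaches from about 0.225 to 0.875 m from the base axis. Payload 3.4 kg.
Tool frame: the origin (TCP) lies midway between the tips of the shut fingers; the grasp point (between the pads) lies behind it (manip.grip_point_offset is the z of the grasp point in the tool frame, in m); z points along the fingers, x is the direction in which the jaws open and shut, and the axes are right-handed (so a half turn about z gives the same grasp; the last joint's range is limited). The gripper opens to 85 mm and grips with 20 to 120 N. Pads are 22 mm wide; open, the fingers measure 114 mm over their backs; the gripper's body (76 mm by 85 mm) begins 54 mm behind the grasp point. The pads swing forward as they close: fully open they stand 13 mm farther back than shut.
Start: joints at [1.011, 0.276, 1.505, -0, 1.361, -0.121], TCP at [0.244, 0.521, 0.231] pointing down, gripper open.
Joint ranges: [-2.89, 2.89], [-0.75, 2.08], [0.22, 2.7], [-1.18, 4.32], [0.11, 2.71], [-2.7, 2.7]. Speed limits (rad/s): [2.57, 2.57, 3.14, 3.14, 3.14, 3.14].

INTERFACE

Orientations are given as a unit quaternion [w, x, y, z].
In Python, from rig import manip, eyes, recognise, regions_of, mark_of gives the robot as it stands.
- The arm moves only by the shell command python3 -m inch 'ROWS' [FORCE]. ROWS is JSON, a list of rows, each a list of 5 numbers: the gripper command: -1 is shut, 1 is fully open, values between are in proportion, then the shift along the tool's x, y, z in mm, then the turn about the tool's z in degrees. A call has 1 to 20 rows; each row shifts and turns the pose as measured when the row begins, along the tool's axes as they then stand; what a row does not reach is not made up. A row lasts 1/12 s, in which the tool goes at most 41.7 mm and 7.16 degrees, less where a joint would pass 70% of its speed; a pose out of reach is approached as far as the arm can. A call with a gripper value outside its range is refused whole. The fingers move at their own pace and stop on an object; FORCE is the grip in N (left out, the last holds). Time passes only in rows, so rows that do not move let the fingers close. It gives the time, the measured TCP pose, the force and the opening at its end, in the units of the state.
- manip.get_state(): the state, without advancing time (a new reading comes with each control period).
- eyes.get_image(name): name is "side" or "top"; returns a dict with "frame" (420x560x3 uint8, red, green, blue), "K" (3x3 intrinsics, pixels), "k1" (the pictures are not rectified: a ray, as slopes to the right and down, at radius r is drawn at 1 + k1 r^2 times it, then the intrinsics apply), "rvec" (rotation vector, rad) and "tvec" (3), from world to camera coordinates, as OpenCV has them. Camera axes: x right, y down, z forward; pixel columns grow to the right and rows downward; lengths in m; the calibration is good to about 2 mm. A picture is of the moment at which its call begins. There is no depth.
- manip.sign_off(): hands the job in, once; it reports no verdict.
Trained networks look in a picture, given as the dict that the camera call returned (one of the last four; its "shot" number tells which), for a name from the list of things; names that differ only in an ending like _2 or _b are one class to them, and where a whole thing is asked for, a point or a joint stands for the part that bears it (a point fixed in the world has none). Each returns a list of dicts, best first, with "confidence" (0 to 1); they miss things now and then, are a little off and sometimes report something else, mostly with a low value. They report only what shows in the picture. A call takes as long as a camera call.
- recognise(picture, target): "bbox" ([left, top, width, height] in pixels, round what is visible of it).
- regions_of(picture, target): "mask" (420x560 bool, what is visible of it) and "bbox" ([left, top, width, height] in pixels, round what is visible of it).
- mark_of(picture, target): "point" ([row, column] in pixels: a listed point, or the origin of a listed thing).
The state is a dict: "clock": time; "qpos": joint angles; "qd": joint speeds; "effort": joint torques, N m; "position": TCP position; "ee_rot": TCP orientation; "contact_force": force on the tool from outside, world axes, zero at the start; "moment": the same for the moment, N m; "width": finger opening in m.
Only numpy, scipy, OpenCV 4.12 (cv2) and the standard library are available. Lean on these libraries where they do the work, as an engineer would, in place of code of your own. Each camera call takes 0.05 s, during which the arm holds its last target.

TASK

Set up the bench profile viewer: put the brass pipe union, nut down, into the wide bore of its nest block and the cable gland, thread down, into the narrow bore, each seated fully home and let go. Then slide the viewer's sprung shutter by its post until half of the white window is uncovered, and finish while holding it still there with the gripper, because the spring would pull it shut again. Leave the calliper, the pliers and the twin sleeve where they are.

Things in the scene. Friction and masses are not known exactly. Their poses are not given: they have to be found in the camera images.
- viewer: Fixed bench viewer on a dark base 170 (x) x 210 (y) x 8 mm; origin: centre of its underside, -x its front, y to its left. In front an aluminium nest block 50 x 150 mm at x = -45, top at z = 34, with two bores. Behind it a grey housing 50 x 180 mm at x = 45, top at 64 (rear guide 71, at x = 62 to 69), with a white window 60 wide, 36 high in its front at y = -25, behind a sliding metal shutter.
- bore_wide (a point): Centre of the mouth (34 mm above the worktop) of the wide bore, at x = -45, y = -45 mm of the viewer: 30 mm across, 20 mm deep, flat floor, 3 mm chamfer. Takes the union's nut. Axes as the viewer's.
- bore_narrow (a point): Centre of the mouth (34 mm above the worktop) of the narrow bore, at x = -45, y = +45 mm of the viewer: 24 mm across, 20 mm deep, 3 mm chamfer. Takes the gland's thread, the flange then rests on the block's top. Axes as the viewer's.
- shutter (a joint): Shutter travel along the viewer's +y (to the left seen from the robot), m: 0 = shut (window covered, where its spring holds it), 0.030 = half of the window uncovered, 0.060 = fully open at the stop. The spring pulls it shut with about 5 N at 0, 9.5 N at half, 14 N at full travel; friction under 1 N.
- shutter_post (a point): Centre of the shutter's upright black post, the grip: 16 x 16 mm square (sides along the viewer's x and y), from 72 to 106 mm above the worktop, this point at 87 mm; below it a steel foot 22 x 22 mm. Moves with the shutter; when shut it is at x = +45, y = -25 mm of the viewer.
- union_mid (a point): Loose brass pipe union (about 70 g) standing on its nut, 48 mm high; this point is on its axis 24 mm above its underside. Nut 25 mm across corners from 0 to 12 mm, a second hexagon 22 mm across from 18 to 28 mm, round neck 14 mm in diameter from 28 to 48 mm, best to grip. z is up. Seated in the wide bore, this point is 4 mm above the bore's mouth.
- gland_mid (a point): Loose grey plastic cable gland (about 30 g) standing on its thread, 45 mm high; this point is on its axis 22.5 mm above its underside. Thread 19 mm in diameter from 0 to 16 mm, flange 30 mm across from 16 to 25 mm, cap 24 mm across from 25 to 45 mm, tapered at the top, to be gripped above the flange. z is up. Seated in the narrow bore, this point is 6.5 mm above the bore's mouth.
- calliper: Bystander: a calliper 53 x 210 x 10 mm lying to the left of the fittings; origin at the centre of its underside. To be left alone.
- pliers: Bystander: combination pliers 58 x 166 x 14 mm lying near the front edge; origin at the centre of their underside. To be left alone.
- twin_sleeve: Bystander: a white double sleeve 74 x 92 x 36 mm lying behind the fittings; origin at the centre of its underside. To be left alone.

How it is judged:
On the way, in this order (a step that is already met when the one before it is completed fails the run):
1. the union stands fully home in the wide bore and the gland in the narrow bore, both let go (horizontal distance between union_mid and bore_wide below 0.004 m and z of union_mid in the frame of bore_wide below 0.007 m and angle between each of union_mid, gland_mid's own z axis and vertical below 0.12 rad and horizontal distance between gland_mid and bore_narrow below 0.004 m and z of gland_mid in the frame of bore_narrow below 0.0095 m and contact force between each of the arm, the fingers and union below 0.1 N and contact force between each of the arm, the fingers and gland below 0.1 N), for 0.3 s.
2. the gripper holds the shutter still at half travel (value of joint shutter between 0.025 and 0.035 m and velocity of joint shutter between -0.01 and 0.01 m/s and contact force between the fingers and shutter above 4 N and contact force between each of union, gland, calliper, pliers, twin_sleeve and shutter below 0.5 N), for 0.5 s.
At the end, for the whole second after the job is handed in: Union home in the wide bore and gland in the narrow one (4 mm off axis, 3 mm high, 0.12 rad tilt at most), untouched; shutter held still (under 0.01 m/s) between 25 and 35 mm of its 60 mm travel by the fingers, over 4 N on it, no loose thing against it (all of step 1 and all of step 2); the arm keeps its last pose, push and grip.
It fails at once if a bystander (calliper, pliers or twin sleeve) is shifted by more than 30 mm (distance of any of calliper, pliers, twin_sleeve from where it was at the start of the episode above 0.03 m).
It also fails if it takes over 64 s, if anything falls off the work surface, if the arm or the gripper's body presses on something with over 40 N, if the wrist force passes 120 N, or if a joint passes its speed limit or range.

## Working session

There is one attempt and no reset: what is moved stays moved. The work goes in short steps, Python scripts to look and compute and a shell command to move; the robot and the scene stay as the last step left them, time stands still between calls to the robot, and variables do not carry over. Pictures are saved under pics/ and viewed, and the job is handed in when it is done.

```bash
ls; mkdir -p pics; cat > h.py <<'E'
import numpy as np, cv2
from rig import manip, eyes, recognise, regions_of, mark_of
def ray(im,rc):
    K=np.array(im["K"],float);k1=im["k1"]
    p=np.array([(rc[1]-K[0,2])/K[0,0],(rc[0]-K[1,2])/K[1,1]])
    q=p.copy()
    for _ in range(30): q=p/(1+k1*(q@q))
    R=cv2.Rodrigues(np.array(im["rvec"],float))[0];t=np.array(im["tvec"],float).ravel()
    o=-R.T@t;d=R.T@np.array([q[0],q[1],1.]);return o,d/np.linalg.norm(d)
def onz(im,rc,z):
    o,d=ray(im,rc);return o+d*(z-o[2])/d[2]
def proj(im,P):
    R=cv2.Rodrigues(np.array(im["rvec"],float))[0];t=np.array(im["tvec"],float).ravel()
    c=R@np.asarray(P,float)+t;x=c[:2]/c[2];x=x*(1+im["k1"]*(x@x));K=np.array(im["K"])
    return np.array([K[1,1]*x[1]+K[1,2],K[0,0]*x[0]+K[0,2]])
def tri(ims,rcs):
    A=np.zeros((3,3));b=np.zeros(3)
    for im,rc in zip(ims,rcs):
        o,d=ray(im,rc);M=np.eye(3)-np.outer(d,d);A+=M;b+=M@o
    return np.linalg.solve(A,b)
def save(im,n): cv2.imwrite("pics/"+n,im["frame"][:,:,::-1])
E
python3 - <<'E'
from h import *
s=manip.get_state();print(s, manip.grip_point_offset)
T=eyes.get_image("top");S=eyes.get_image("side");save(T,"t0.png");save(S,"s0.png")
for im in(T,S):print(im["K"],im["k1"],ray(im,(210,280)))
Z=dict(union_mid=.024,gland_mid=.0225,bore_wide=.034,bore_narrow=.034,shutter_post=.087,viewer=0,calliper=0,pliers=0,twin_sleeve=0)
for n,z in Z.items():
    a=[mark_of(im,n) for im in(T,S)]
    for im,l in zip("TS",a):
        for d in l[:2]: print(n,im,np.round(d["point"],1),round(d["confidence"],2),np.round(onz(T if im=="T" else S,d["point"],z),4))
    if a[0] and a[1]: print("   tri",np.round(tri([T,S],[a[0][0]["point"],a[1][0]["point"]]),4))
E
```

```text
pics
{'clock': 0.0, 'qpos': array([ 1.01098515e+00,  2.76618111e-01,  1.50617338e+00,  1.36490907e-05,
        1.36070421e+00, -1.20984682e-01]), 'qd': array([-0.0015376 ,  0.00209198, -0.00142052, -0.00038197, -0.00184091,
        0.00039209]), 'effort': array([ 2.13787753e-03, -4.16780806e+01, -2.45812440e+01,  2.45971989e-05,
        1.07050900e-02,  1.96408777e-06]), 'position': array([0.24400387, 0.52005506, 0.23041051]), 'ee_rot': array([ 4.03566193e-04,  8.44061235e-01,  5.36245956e-01, -8.61724390e-04]), 'contact_force': array([ 0.06527987, -0.57678048,  0.87202552]), 'moment': array([-0.01961658,  0.0305186 ,  0.03171911]), 'width': 0.08530689400626401} -0.0187
[[479.636965     0.         284.07620463]
 [  0.         479.636965   214.70289633]
 [  0.           0.           1.        ]] 0.019680611701252335 (array([0.25659089, 0.0564693 , 1.3443175 ]), array([ 0.2180125 ,  0.01537191, -0.97582491]))
[[388.32769527   0.         278.04225586]
 [  0.         388.32769527 204.85116565]
 [  0.           0.           1.        ]] -0.0452312538298519 (array([ 0.1897859 , -0.59860293
[... 927 characters left out ...]
ost S [251.4 363.1] 0.56 [ 0.5831 -0.1883  0.087 ]
   tri [ 0.5816 -0.1909  0.09  ]
viewer T [219.9 365.7] 0.77 [ 0.5338 -0.1679  0.    ]
viewer S [284.2 331.4] 0.63 [ 0.5352 -0.1642  0.    ]
   tri [ 0.5329 -0.1672  0.004 ]
calliper T [232.3 176.7] 0.78 [0.485  0.3694 0.    ]
calliper S [175.9 216.1] 0.53 [0.479  0.3471 0.    ]
   tri [ 0.4874  0.3733 -0.016 ]
pliers T [231.8 384.4] 0.74 [ 0.5005 -0.2205  0.    ]
pliers T [283.6 381.9] 0.67 [ 0.3543 -0.2106  0.    ]
pliers S [345.2 263.1] 0.58 [ 0.3517 -0.2271  0.    ]
   tri [ 0.4313 -0.2135 -0.0195]
twin_sleeve T [157.8 238. ] 0.89 [0.7112 0.2051 0.    ]
twin_sleeve S [176.6 310.8] 0.65 [0.7192 0.2127 0.    ]
   tri [0.711  0.2037 0.0065]
```

View pics/t0.png

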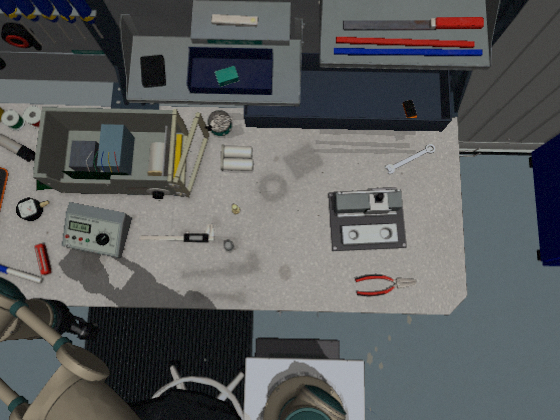

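View pics/s0.png

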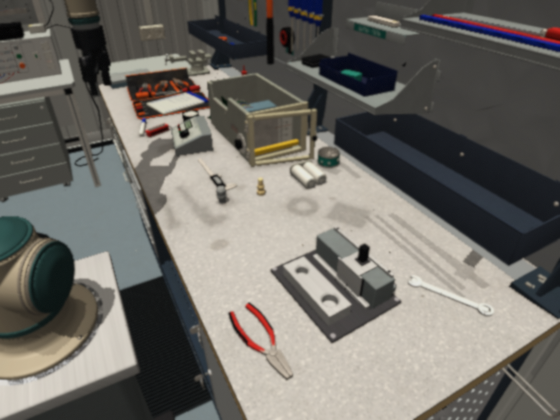

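The union is the brass item at top (207,235) and side (186,261). The gland is the grey one at top (244,228) and side (193,222). The viewer is at top (220,366). I'll zoom in to refine these.

```bash
python3 - <<'E'
from h import *
T=eyes.get_image("top");S=eyes.get_image("side")
def crop(im,r,c,h,w,k): return cv2.resize(im["frame"][r:r+h,c:c+w,::-1],None,fx=k,fy=k,interpolation=cv2.INTER_CUBIC)
a=crop(T,180,320,80,100,4);b=crop(S,220,260,120,145,4)[:, :400] 
cv2.imwrite("pics/z1.png",a);cv2.imwrite("pics/z2.png",crop(S,220,265,120,140,5))
cv2.imwrite("pics/z3.png",np.hstack([crop(T,195,210,60,40,8),crop(S,165,205,60,65,7)[:480] if 0 else cv2.resize(crop(S,165,205,60,65,1),(455,480),interpolation=cv2.INTER_CUBIC)]))
for n in("union_mid","gland_mid"):
  for im in(T,S):
    for d in regions_of(im,n)[:3]:
      r,c=np.nonzero(d["mask"]);print(n,im is T,round(d["confidence"],2),d["bbox"],r.mean(),c.mean(),len(r))
for n in("bore_wide","bore_narrow","shutter_post","viewer","union_mid","gland_mid"):
  for im in(T,S):
    for d in mark_of(im,n)[:2]: print(n,im is T,np.round(d["point"],1),round(d["confidence"],2))
E
```

```text
union_mid True 0.37 [233.8, 204.3, 8.5, 10.1] 208.82258064516128 235.5 62
union_mid False 0.59 [258.4, 175.9, 9.5, 21.9] 186.31578947368422 260.78195488721803 133
union_mid False 0.56 [227.2, 302.0, 64.6, 78.2] 341.06991988346687 262.92061179898036 1373
gland_mid True 0.42 [223.8, 241.0, 11.5, 9.7] 245.62820512820514 228.62820512820514 78
gland_mid False 0.44 [215.5, 184.7, 11.2, 17.2] 193.79577464788733 221.48591549295776 142
gland_mid False 0.32 [256.2, 173.8, 11.8, 20.5] 186.2517006802721 260.95238095238096 147
bore_wide True [235.  386.4] 0.97
bore_wide True [231.7 176.9] 0.67
bore_wide False [300.9 332.5] 0.67
bore_narrow True [232.6 352. ] 0.65
bore_narrow False [269.6 302.1] 0.62
shutter_post True [196.9 378.7] 0.93
shutter_post True [231.5 177.4] 0.24
shutter_post False [255.2 358.6] 0.89
viewer True [218.3 366.3] 0.71
viewer True [244.8 228.1] 0.18
viewer False [288.  330.9] 0.88
union_mid True [207.9 236.4] 0.56
union_mid False [185.2 260.9] 0.45
gland_mid True [242.3 229.3] 0.57
gland_mid True [159.9 235.5] 0.46
gland_mid False [194.2 221.9] 0.63
```

View pics/z1.png

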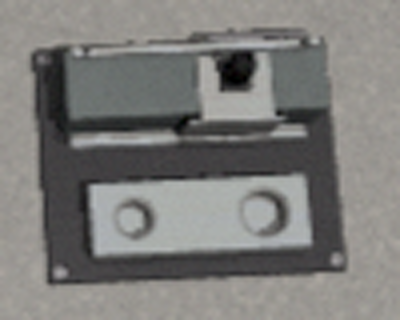

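View pics/z3.png

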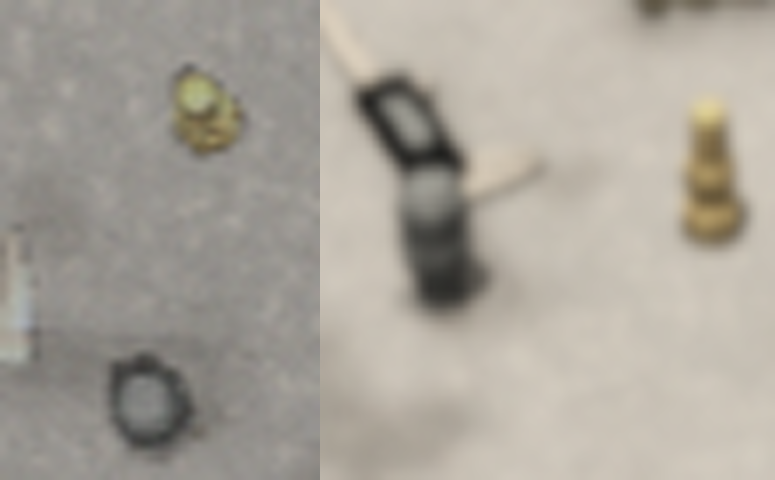

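View pics/z2.png

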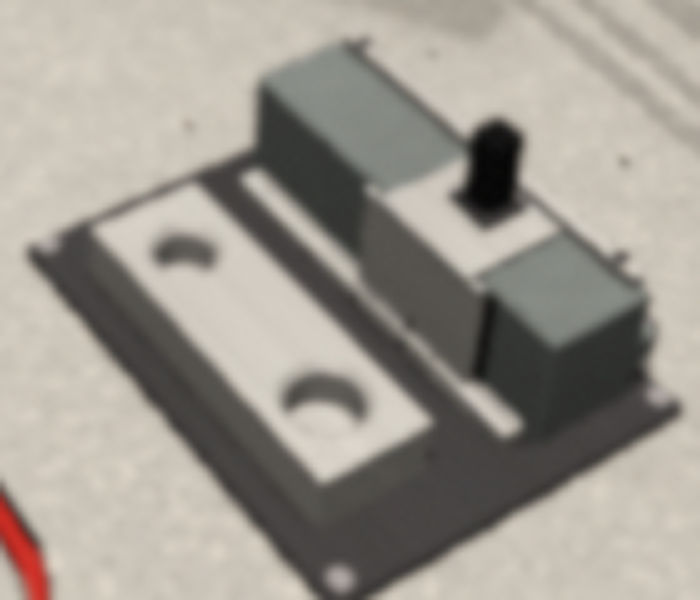

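```bash
cat > fit.py <<'E'
from h import *
from scipy.optimize import least_squares
T=eyes.get_image("top");S=eyes.get_image("side")
z1=lambda x,y:((y+.5)/4-.5+180,(x+.5)/4-.5+320)
z2=lambda x,y:((y+.5)/5-.5+220,(x+.5)/5-.5+265)
obs=[(T,z1(88,184),(-20,75,34)),(T,z1(305,175),(-20,-75,34)),(T,z1(312,244),(-70,-75,34)),(T,z1(92,257),(-70,75,34)),
(T,z1(50,284),(-85,105,8)),(T,z1(347,270),(-85,-105,8)),(T,z1(265,213),(-45,-45,34)),(T,z1(133,218),(-45,45,34)),
(S,z2(195,185),(-20,75,34)),(S,z2(90,232),(-70,75,34)),(S,z2(432,420),(-20,-75,34)),(S,z2(322,488),(-70,-75,34)),(S,z2(185,248),(-45,45,34)),(S,z2(325,395),(-45,-45,34)),(S,z2(30,250),(-85,105,8)),(S,z2(680,408),(85,-105,8))]
def P(p,m):
    m=np.array(m)/1000.;c,s=np.cos(p[2]),np.sin(p[2]);return np.array([p[0]+c*m[0]-s*m[1],p[1]+s*m[0]+c*m[1],m[2]])
for sel in("TS","T","S"):
    f=lambda p:np.concatenate([proj(im,P(p,m))-rc for im,rc,m in obs if ("T" if im is T else "S") in sel])
    r=least_squares(f,[.533,-.168,.07],loss="soft_l1");p=r.x
    print(sel,np.round(p,4),np.round(f(p).reshape(-1,2),1).tolist() if sel=="TS" else "")
    for n,m in(("wide",(-45,-45,34)),("narrow",(-45,45,34)),("post",(45,-25,87)),("posthalf",(45,5,87))):print("  ",n,np.round(P(p,m),4))
for n,t,s,z in(("union",(206.4,234.6),(178,260),.048),("gland",(245.2,228.1),(188.9,220.6),.045)):
    print(n,onz(T,t,z),onz(S,s,z),tri([T,S],[t,s]))
E
python3 fit.py
```

```text
TS [ 0.5336 -0.1701  0.0697] [[0.2, 0.5], [0.0, 0.2], [0.6, 0.2], [-0.2, 0.8], [0.2, -0.1], [0.3, 0.5], [-0.1, 0.2], [0.1, 0.7], [-0.7, -0.3], [-1.1, 0.2], [0.4, -0.1], [-1.2, -0.2], [0.0, -0.0], [0.3, -0.0], [-1.5, -1.6], [-0.9, 1.6]]
   wide [ 0.4918 -0.2181  0.034 ]
   narrow [ 0.4856 -0.1284  0.034 ]
   post [ 0.5802 -0.1919  0.087 ]
   posthalf [ 0.5781 -0.162   0.087 ]
T [ 0.5339 -0.1689  0.0725] 
   wide [ 0.4922 -0.217   0.034 ]
   narrow [ 0.4857 -0.1273  0.034 ]
   post [ 0.5806 -0.1906  0.087 ]
   posthalf [ 0.5784 -0.1607  0.087 ]
S [ 0.5329 -0.1713  0.0707] 
   wide [ 0.4912 -0.2194  0.034 ]
   narrow [ 0.4848 -0.1296  0.034 ]
   post [ 0.5796 -0.1931  0.087 ]
   posthalf [ 0.5774 -0.1631  0.087 ]
union [0.55344841 0.2030458  0.048     ] [0.55366247 0.20325784 0.048     ] [0.55347613 0.20300753 0.04816788]
gland [0.44498799 0.21616612 0.045     ] [0.44417863 0.20740208 0.045     ] [0.44649907 0.21679591 0.03878109]
```

```bash
python3 - <<'E'
from h import *
T=eyes.get_image("top");S=eyes.get_image("side")
def draw(im,x,y,segs,k,off,shape):
    v=cv2.resize(im["frame"][off[0]:off[0]+shape[0],off[1]:off[1]+shape[1],::-1],None,fx=k,fy=k,interpolation=cv2.INTER_CUBIC)
    for rad,z in segs:
        a=np.linspace(0,2*np.pi,40)
        pts=[proj(im,(x+rad*np.cos(t),y+rad*np.sin(t),z)) for t in a]
        pts=np.array([[(p[1]-off[1]+.5)*k,(p[0]-off[0]+.5)*k] for p in pts]).astype(int)
        cv2.polylines(v,[pts],True,(0,0,255),1)
    return v
G=[(.0095,0),(.015,.025),(.012,.04)];U=[(.0115,0),(.007,.048),(.011,.028)]
tiles=[]
for (x,y,s) in((.445,.2162,G),(.4448,.212,G),(.5535,.203,U)):
    tiles.append(np.vstack([draw(im,x,y,s,10,(np.array(proj(im,(x,y,.02)))-13).astype(int),(26,26)) for im in(T,S)]))
cv2.imwrite("pics/g1.png",np.hstack(tiles))
E
```

```text
(no output)
```

View pics/g1.png

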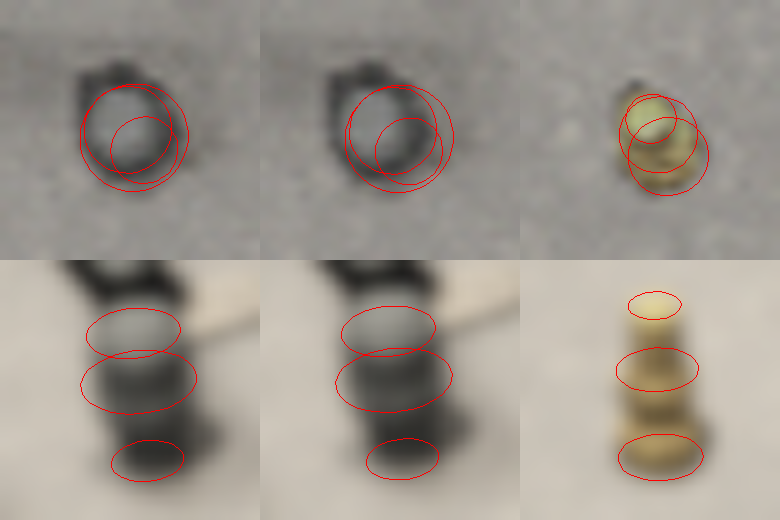

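Both fits agree: the union is at (.554,.203) and the gland at (.446,.217). First move is to turn the jaws to the viewer's y axis.

```bash
cat > go.py <<'E'
from h import *
import sys
from scipy.spatial.transform import Rotation as R
s=manip.get_state();w,x,y,z=s["ee_rot"];M=R.from_quat([x,y,z,w]).as_matrix();p=s["position"]
print("t",round(s["clock"],2),"pos",np.round(p,4),"yaw",round(np.degrees(np.arctan2(M[1,0],M[0,0])),2),"tilt",round(np.degrees(np.arccos(-M[2,2])),2),"w",round(s["width"],4),"F",np.round(s["contact_force"],1))
if len(sys.argv)>3:
    t=np.array([float(v) for v in sys.argv[1:4]]);print("need tool mm",np.round(M.T@(t-p)*1000,1))
E
python3 -m inch '[[0.2,0,0,0,-7],[0.2,0,0,0,-7],[0.2,0,0,0,-7],[0.2,0,0,0,-7],[0.2,0,0,0,0]]' 30; python3 go.py .554 .203 .1
```

```text
clock: 2.52
position: [0.2443, 0.5206, 0.2313]
ee_rot: [-0.0, 0.683, 0.73, 0.0]
contact_force: [0.1, -0.3, 0.6]
width: 0.0515
t 2.52 pos [0.2443 0.5206 0.2313] yaw 93.77 tilt 0.01 w 0.0515 F [ 0.1 -0.3  0.6]
need tool mm [-337.3  288.1  131.3]
```

```bash
python3 -m inch '[[0.0,-24,20.6,6,0],[0.0,-24,20.6,9,0],[0.0,-24,20.6,9,0],[0.0,-24,20.6,9,0],[0.0,-24,20.6,9,0],[0.0,-24,20.6,9,0],[0.0,-24,20.6,9,0],[0.0,-24,20.6,9,0],[0.0,-24,20.6,9,0],[0.0,-24,20.6,9,0],[0.0,-24,20.6,9,0],[0.0,-24,20.6,9,0],[0.0,-24,20.6,9,0],[0.0,-24,20.6,9,0],[0,0,0,0,0]]'; python3 go.py .554 .203 .1
```

```text
clock: 3.77
position: [0.5635, 0.1894, 0.1034]
ee_rot: [-0.001, 0.699, 0.715, 0.006]
contact_force: [-0.1, 0.6, 0.6]
width: 0.0427
t 3.77 pos [0.5635 0.1894 0.1034] yaw 91.32 tilt 0.72 w 0.0427 F [-0.1  0.6  0.6]
need tool mm [13.8 -9.3  3.5]
```

```bash
python3 -m inch '[[-0.1,7,-5,0,-2.5],[-0.1,6,-4,0,0],[-0.1,0,0,0,0],[-0.1,0,0,0,0]]'; python3 go.py .554 .203 .03; python3 - <<'E'
from h import *
T=eyes.get_image("top");S=eyes.get_image("side")
for im,n in((T,"a"),(S,"b")):
    r,c=(proj(im,(.554,.203,.06))-30).astype(int)
    cv2.imwrite(f"pics/u{n}.png",cv2.resize(im["frame"][r:r+60,c:c+60,::-1],None,fx=8,fy=8,interpolation=cv2.INTER_CUBIC))
cv2.imwrite("pics/u.png",np.hstack([cv2.resize(cv2.imread(f"pics/u{n}.png"),(390,390)) for n in "ab"]))
E
```

```text
clock: 4.1
position: [0.5545, 0.2007, 0.1024]
ee_rot: [-0.001, 0.688, 0.725, 0.006]
contact_force: [0.1, 0.9, 0.8]
width: 0.0382
t 4.1 pos [0.5545 0.2007 0.1024] yaw 93.02 tilt 0.65 w 0.0382 F [0.1 0.9 0.8]
need tool mm [ 1.7 -0.9 72.4]
```

View pics/u.png

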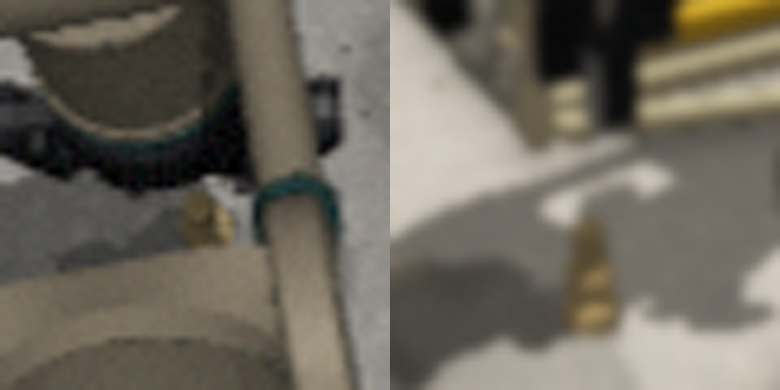

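The union stands under the open jaws: side view at about (590,275) in the crop, with the fingers above. Descending.

```bash
python3 -m inch '[[-0.1,1,-0.5,15,0],[-0.1,1,-0.5,20,0],[-0.1,0,0,20,0],[-0.1,0,0,8,0],[-0.1,0,0,0,0],[-0.1,0,0,0,0]]'; python3 go.py .554 .203 .031
```

```text
clock: 4.7
position: [0.5553, 0.2065, 0.0414]
ee_rot: [0.001, 0.688, 0.726, 0.009]
contact_force: [-0.3, 1.1, -0.6]
width: 0.0381
t 4.7 pos [0.5553 0.2065 0.0414] yaw 93.11 tilt 1.04 w 0.0381 F [-0.3  1.1 -0.6]
need tool mm [-3.5 -1.6 10.4]
```

```bash
python3 -m inch '[[-0.1,-3.5,-1.5,4,0],[-0.1,0,0,4,0],[-0.1,0,0,2,0],[-0.1,0,0,0,0]]'; python3 go.py .554 .203 .031
```

```text
clock: 5.03
position: [0.556, 0.2033, 0.0337]
ee_rot: [0.003, 0.688, 0.726, 0.011]
contact_force: [0.4, -0.6, -0.6]
width: 0.0385
t 5.03 pos [0.556  0.2033 0.0337] yaw 93.12 tilt 1.32 w 0.0385 F [ 0.4 -0.6 -0.6]
need tool mm [-0.2 -2.   2.6]
```

```bash
python3 -m inch '[[-1,0,0,0,0],[-1,0,0,0,0],[-1,0,0,0,0],[-1,0,0,0,0],[-1,0,0,0,0],[-1,0,0,0,0]]' 40; python3 go.py .554 .203 .031
```

```text
clock: 5.53
position: [0.5568, 0.2032, 0.0348]
ee_rot: [0.003, 0.688, 0.726, 0.012]
contact_force: [-0.3, -0.3, -1.0]
width: 0.0118
t 5.53 pos [0.5568 0.2032 0.0348] yaw 93.09 tilt 1.44 w 0.0118 F [-0.3 -0.3 -1. ]
need tool mm [-0.1 -2.9  3.7]
```

```bash
python3 -m inch '[[-1,0,0,0,0],[-1,0,0,0,0]]'; python3 - <<'E'
from h import *
S=eyes.get_image("side");T=eyes.get_image("top")
r,c=(proj(S,(.554,.203,.04))-25).astype(int)
cv2.imwrite("pics/u2.png",cv2.resize(S["frame"][r:r+50,c:c+50,::-1],None,fx=10,fy=10,interpolation=cv2.INTER_CUBIC))
E
```

```text
clock: 5.7
position: [0.5566, 0.2032, 0.0345]
ee_rot: [0.003, 0.688, 0.726, 0.012]
contact_force: [-0.9, -0.7, -0.9]
width: 0.0118
```

View pics/u2.png

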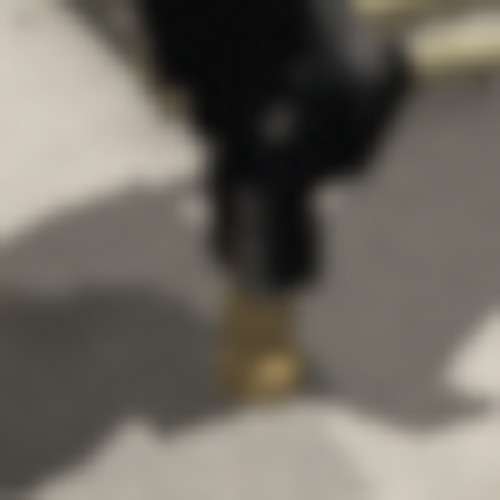

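The fingers have stalled on the neck, with brass showing below them at (260,350) in the crop. Lifting and carrying over to the wide bore.

```bash
python3 -m inch '[[-1,0,0,-15,0],[-1,0,0,-25,0],[-1,0,0,-25,0],[-1,0,0,-15,0],[-1,0,0,0,0]]'; python3 go.py .4945 -.218 .11
```

```text
clock: 6.22
position: [0.5531, 0.2018, 0.1151]
ee_rot: [0.001, 0.688, 0.726, 0.009]
contact_force: [0.4, 0.5, -1.1]
width: 0.0119
t 6.22 pos [0.5531 0.2018 0.1151] yaw 93.09 tilt 1.06 w 0.0119 F [ 0.4  0.5 -1.1]
need tool mm [-416.   -81.1   -0.6]
```

```bash
python3 -m inch '[[-1,-15,-3,0,0],[-1,-25,-5,0,0],[-1,-25,-5,0,0],[-1,-25,-5,0,0],[-1,-25,-5,0,0],[-1,-25,-5,0,0],[-1,-25,-5,0,0],[-1,-25,-5,0,0],[-1,-25,-5,0,0],[-1,-25,-5,0,0],[-1,-25,-5,0,0],[-1,-25,-5,0,0],[-1,-25,-5,0,0],[-1,-25,-5,0,0],[-1,-25,-5,0,0],[-1,-25,-5,0,0],[-1,-15,-3,0,0],[-1,-6,-1,0,0],[-1,0,0,0,0]]'; python3 go.py .4945 -.218 .11
```

```text
clock: 7.8
position: [0.4848, -0.2287, 0.0916]
ee_rot: [-0.006, 0.687, 0.727, 0.007]
contact_force: [1.0, 0.4, -0.2]
width: 0.0118
t 7.8 pos [ 0.4848 -0.2287  0.0916] yaw 93.28 tilt 1.07 w 0.0118 F [ 1.   0.4 -0.2]
need tool mm [ 10.4  10.3 -18.2]
```

```bash
python3 -m inch '[[-1,5,5,-4,-1],[-1,5,5,-4,0],[-1,0,0,0,0],[-1,0,0,0,0]]'; python3 go.py .4945 -.218 .1; cat > look.py <<'E'
from h import *
import sys
n=sys.argv[1];P=[float(v) for v in sys.argv[2:5]];k=32
T=eyes.get_image("top");S=eyes.get_image("side");o=[]
for im in(T,S):
    r,c=(proj(im,P)-k).astype(int);r=max(0,r)
    print((r,c),end=" ")
    o.append(cv2.resize(im["frame"][r:r+2*k,c:c+2*k,::-1],(400,400),interpolation=cv2.INTER_CUBIC))
cv2.imwrite("pics/"+n,np.hstack(o))
E
python3 look.py w1.png .492 -.218 .05
```

```text
clock: 8.13
position: [0.4946, -0.2133, 0.0992]
ee_rot: [-0.008, 0.679, 0.734, 0.008]
contact_force: [-0.3, 0.5, -1.8]
width: 0.012
t 8.13 pos [ 0.4946 -0.2133  0.0992] yaw 94.45 tilt 1.29 w 0.012 F [-0.3  0.5 -1.8]
need tool mm [-4.7 -0.4 -0.9]
(np.int64(199), np.int64(355)) (np.int64(260), np.int64(298))
```

View pics/w1.png

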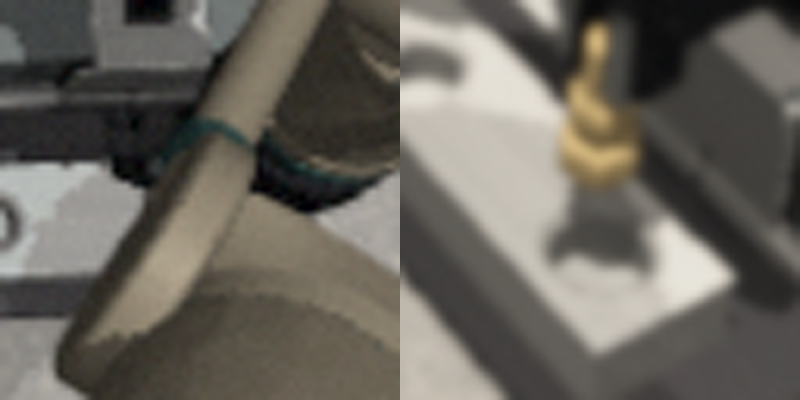

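```bash
cat > ov.py <<'E'
from h import *
from scipy.spatial.transform import Rotation as R
import sys
# name kind  x y zbottom candidates ; axis = tool axis
n,kind=sys.argv[1:3];v=[float(a) for a in sys.argv[3:]]
s=manip.get_state();w,x,y,z=s["ee_rot"];M=R.from_quat([x,y,z,w]).as_matrix();p=s["position"];ax=-M[:,2]
SEG=dict(u=[(.0125,0),(.0125,.012),(.011,.018),(.011,.028),(.007,.028),(.007,.048)],g=[(.0095,0),(.0095,.016),(.015,.016),(.015,.025),(.012,.04)])[kind]
S=eyes.get_image("side");o=[];print(np.round(p,4))
for i in range(0,len(v),3):
    # offset of the axis from tcp in tool x,y mm (2) and height of underside below tcp (mm)
    dx,dy,h=[a/1000 for a in v[i:i+3]]
    b=p+M@np.array([dx,dy,h]);r0,c0=(proj(S,b)-28).astype(int);k=8
    im=cv2.resize(S["frame"][r0:r0+50,c0:c0+50,::-1],None,fx=k,fy=k,interpolation=cv2.INTER_CUBIC)
    for rad,zz in SEG:
        a=np.linspace(0,2*np.pi,40)
        q=[proj(S,b+M@np.array([rad*np.cos(t),rad*np.sin(t),-zz])) for t in a]
        q=np.array([[(e[1]-c0+.5)*k,(e[0]-r0+.5)*k] for e in q]).astype(int);cv2.polylines(im,[q],True,(0,0,255),1)
    print("bottom centre world",np.round(b,4));o.append(im)
cv2.imwrite("pics/"+n,np.hstack(o))
E
python3 ov.py o1.png u 0 -3 34.5 0 -6 34.5
```

```text
[ 0.4945 -0.2136  0.0993]
bottom centre world [ 0.4914 -0.2131  0.0648]
bottom centre world [ 0.4885 -0.2133  0.0648]
```

View pics/o1.png

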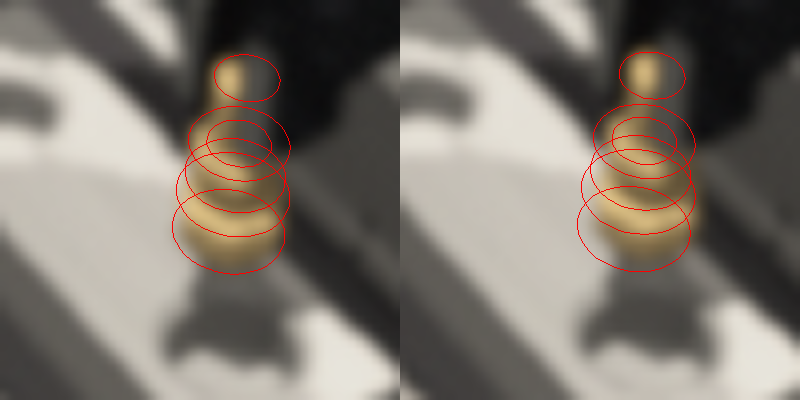

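The nut sits about 2.5 mm in −x of the TCP, and the side picture agrees with the model within about 1 px. Now move over the bore, part way down.

```bash
python3 -m inch '[[-1,-3,0,8,0],[-1,-2.5,0,10,0],[-1,0,0,4,0],[-1,0,0,0,0]]'; python3 go.py .4942 -.219 .073;python3 ov.py o2.png u 0 -2.5 34.5 0 -2.5 32
```

```text
clock: 8.62
position: [0.4947, -0.2188, 0.075]
ee_rot: [-0.008, 0.679, 0.734, 0.008]
contact_force: [-0.2, 0.2, -0.6]
width: 0.0118
t 8.62 pos [ 0.4947 -0.2188  0.075 ] yaw 94.49 tilt 1.24 w 0.0118 F [-0.2  0.2 -0.6]
need tool mm [-0.2 -0.5  2. ]
[ 0.4947 -0.2188  0.075 ]
bottom centre world [ 0.4922 -0.2182  0.0405]
bottom centre world [ 0.4922 -0.2183  0.043 ]
```

View pics/o2.png

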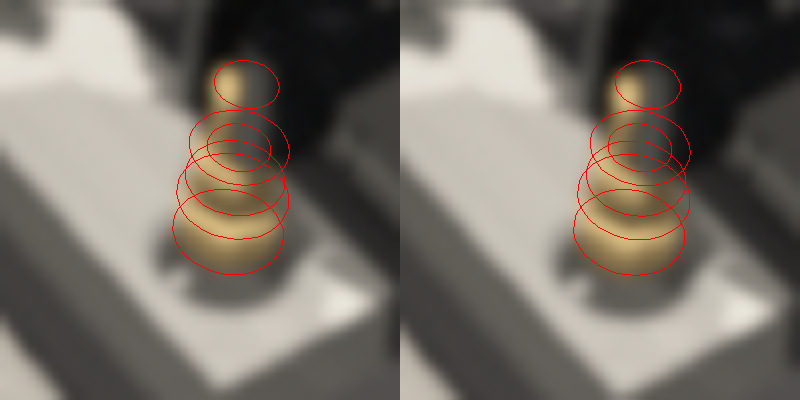

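The nut (centre about (230,230) in the crop) is concentric with the bore (152–305). Descending.

```bash
python3 -m inch '[[-1,0,-0.5,4,0],[-1,0,0,5,0],[-1,0,0,5,0],[-1,0,0,3,0],[-1,0,0,0,0]]'; python3 go.py .4942 -.219 .0485
```

```text
clock: 9.08
position: [0.4938, -0.2189, 0.056]
ee_rot: [-0.008, 0.679, 0.734, 0.008]
contact_force: [-0.2, 0.3, -1.5]
width: 0.0117
t 9.08 pos [ 0.4938 -0.2189  0.056 ] yaw 94.43 tilt 1.27 w 0.0117 F [-0.2  0.3 -1.5]
need tool mm [-0.3  0.4  7.5]
```

```bash
python3 -m inch '[[-1,0,0,3,0],[-1,0,0,3,0],[-1,0,0,1.5,0],[-1,0,0,0,0]]'; python3 go.py .4942 -.219 .0485
```

```text
clock: 9.42
position: [0.4942, -0.2189, 0.0486]
ee_rot: [-0.007, 0.679, 0.734, 0.008]
contact_force: [-0.4, 0.3, 0.8]
width: 0.0119
t 9.42 pos [ 0.4942 -0.2189  0.0486] yaw 94.43 tilt 1.24 w 0.0119 F [-0.4  0.3  0.8]
need tool mm [-0.1  0.   0.1]
```

```bash
python3 -m inch '[[-1,0,0,1,0],[-1,0,0,0.5,0]]'; python3 go.py; python3 -m inch '[[-0.2,0,0,0,0],[-0.2,0,0,0,0],[-0.2,0,0,0,0],[-0.2,0,0,0,0]]'; python3 go.py
```

```text
clock: 9.58
position: [0.4944, -0.2189, 0.0486]
ee_rot: [-0.007, 0.679, 0.734, 0.008]
contact_force: [-0.8, 0.4, 2.7]
width: 0.0117
t 9.58 pos [ 0.4944 -0.2189  0.0486] yaw 94.44 tilt 1.21 w 0.0117 F [-0.8  0.4  2.7]
clock: 9.92
position: [0.4951, -0.2192, 0.0489]
ee_rot: [-0.006, 0.679, 0.734, 0.008]
contact_force: [-0.1, 0.1, 0.1]
width: 0.034
t 9.92 pos [ 0.4951 -0.2192  0.0489] yaw 94.45 tilt 1.16 w 0.034 F [-0.1  0.1  0.1]
```

Contact at the floor came at the predicted height. Going up and to the gland (.446,.217).

```bash
python3 -m inch '[[-0.2,0,0,-10,0],[-0.1,0,0,-25,0],[-0.1,0,0,-25,0],[0,0,0,-15,0],[0,0,0,0,0]]'; python3 look.py w2.png .492 -.218 .05; python3 go.py .446 .217 .115
```

```text
clock: 10.33
position: [0.494, -0.2203, 0.127]
ee_rot: [-0.008, 0.679, 0.734, 0.008]
contact_force: [0.5, 0.5, -0.5]
width: 0.0426
(np.int64(199), np.int64(355)) (np.int64(260), np.int64(298)) t 10.43 pos [ 0.4926 -0.2194  0.1244] yaw 94.44 tilt 1.44 w 0.0427 F [ 0.1  0.7 -0.3]
need tool mm [438.3 -12.6  20.4]
```

View pics/w2.png

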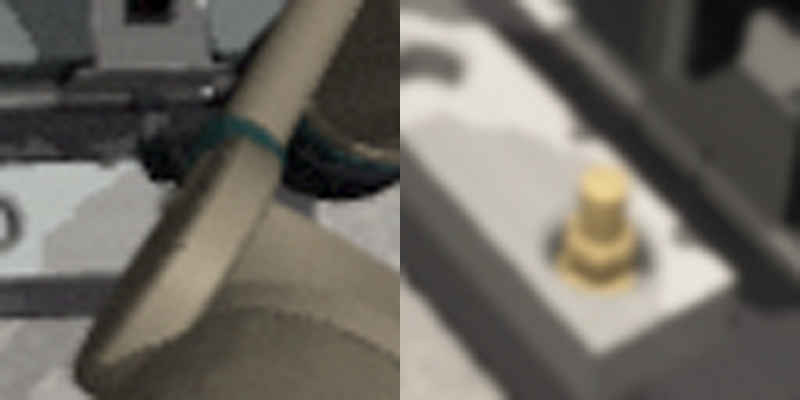

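The union stands upright in the bore, second hexagon just above the mouth (crop (600,245)). Now the gland.

```bash
python3 -m inch '[[0,15,0,0,0],[0,25,-1,0,0],[0,25,-1,0,0],[0,25,-1,0,0],[0,25,-1,0,0],[0,25,-1,0,0],[0,25,-1,0,0],[0,25,-1,0,0],[0,25,-1,0,0],[0,25,-1,0,0],[0,25,-1,0,0],[0,25,-1,0,0],[0,25,-1,0,0],[0,25,-1,0,0],[0,25,-1,0,0],[0,25,-1,0,0],[0,15,0,0,0],[0,6,0,0,0],[0,0,0,0,0]]'; python3 go.py .446 .217 .1
```

```text
clock: 12.02
position: [0.4147, 0.2214, 0.1144]
ee_rot: [-0.034, 0.68, 0.732, -0.008]
contact_force: [-0.1, 0.0, 0.0]
width: 0.0427
t 12.02 pos [0.4147 0.2214 0.1144] yaw 94.17 tilt 4.01 w 0.0427 F [-0.1  0.   0. ]
need tool mm [-7.2 31.6 12.3]
```

```bash
cat >> go.py <<'E'
print("tool z",np.round(M[:,2],3))
E
python3 -m inch '[[0,-4,14,2,0],[0,-3,15,0,0],[0,0,3,0,0],[0,0,0,0,0],[0,0,0,0,0]]'; python3 go.py .446 .217 .1;  python3 look.py g2.png .446 .217 .04
```

```text
clock: 12.43
position: [0.4498, 0.2131, 0.1076]
ee_rot: [-0.034, 0.681, 0.731, -0.01]
contact_force: [-0.8, -0.1, 0.1]
width: 0.0426
t 12.43 pos [0.4498 0.2131 0.1076] yaw 94.03 tilt 4.11 w 0.0426 F [-0.8 -0.1  0.1]
need tool mm [ 3.9 -3.   7.9]
tool z [-0.064  0.032 -0.997]
(np.int64(213), np.int64(196)) (np.int64(156), np.int64(188))
```

View pics/g2.png

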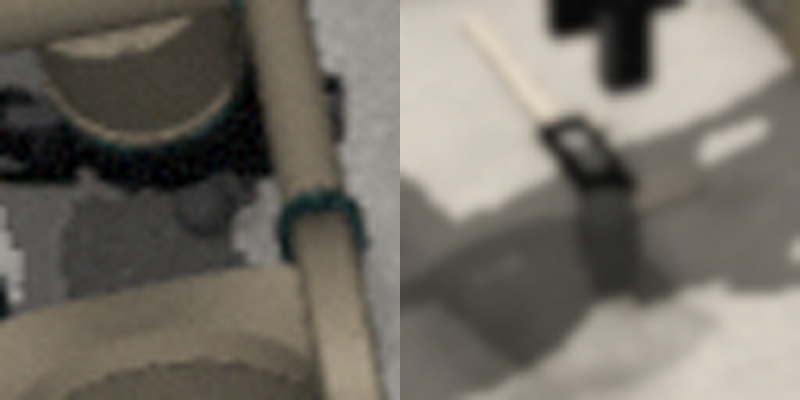

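```bash
python3 -m inch '[[0,3,-3,7,0],[0,0,0,12,0],[0,0,0,18,0],[0,0,0,18,0],[0,0,0,12,0],[0,0,0,0,0],[0,0,0,0,0]]'; python3 go.py .446 .2165 .0295
```

```text
clock: 13.12
position: [0.4384, 0.2183, 0.0386]
ee_rot: [-0.035, 0.682, 0.731, -0.01]
contact_force: [-0.3, -0.1, 0.4]
width: 0.0428
t 13.12 pos [0.4384 0.2183 0.0386] yaw 93.94 tilt 4.13 w 0.0428 F [-0.3 -0.1  0.4]
need tool mm [-2.6  8.   8.6]
tool z [-0.064  0.033 -0.997]
```

```bash
python3 -m inch '[[0,-1.5,5,2,0],[0,-1,3,3,0],[0,0,0.5,3,0],[0,0,0,0.5,0],[0,0,0,0,0]]'; python3 go.py .446 .2165 .0295;  python3 look.py g3.png .446 .217 .04
```

```text
clock: 13.53
position: [0.4489, 0.2171, 0.031]
ee_rot: [-0.034, 0.681, 0.731, -0.008]
contact_force: [-0.2, -0.7, -0.1]
width: 0.0426
t 13.53 pos [0.4489 0.2171 0.031 ] yaw 93.95 tilt 3.94 w 0.0426 F [-0.2 -0.7 -0.1]
need tool mm [-0.5 -2.8  1.7]
tool z [-0.059  0.035 -0.998]
(np.int64(213), np.int64(196)) (np.int64(156), np.int64(188))
```

View pics/g3.png

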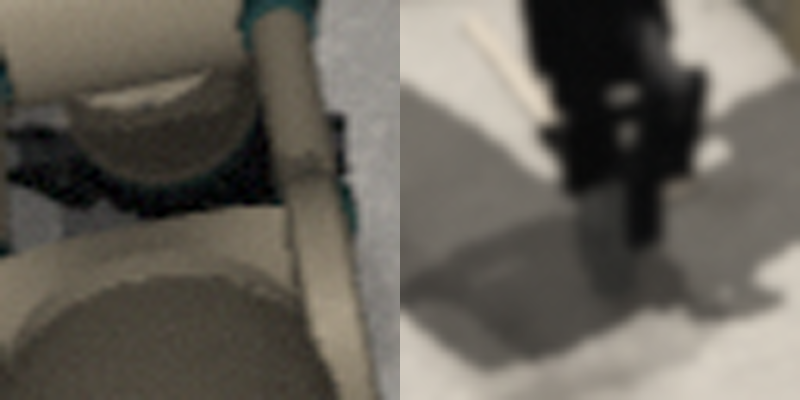

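```bash
python3 -m inch '[[0,0,-2.5,1,0],[-1,0,0,0,0],[-1,0,0,0,0],[-1,0,0,0,0],[-1,0,0,0,0],[-1,0,0,0,0],[-1,0,0,0,0]]' 30; python3 go.py .446 .2165 .0295
```

```text
clock: 14.22
position: [0.4459, 0.2171, 0.0309]
ee_rot: [-0.033, 0.681, 0.731, -0.007]
contact_force: [0.5, 0.2, 0.8]
width: 0.023
t 14.22 pos [0.4459 0.2171 0.0309] yaw 93.97 tilt 3.9 w 0.023 F [0.5 0.2 0.8]
need tool mm [-0.6  0.1  1.4]
tool z [-0.058  0.035 -0.998]
```

Gripped at 23 mm, which matches the cap. Lifting.

```bash
python3 -m inch '[[-1,0,0,-12,0],[-1,0,0,-22,0],[-1,0,0,-22,0],[-1,0,0,-18,0],[-1,0,0,-6,0],[-1,0,0,0,0]]'; python3 go.py .4857 -.128 .11;  python3 look.py g4.png .446 .217 .06
```

```text
clock: 14.72
position: [0.4489, 0.2137, 0.1119]
ee_rot: [-0.035, 0.681, 0.731, -0.01]
contact_force: [-0.0, 0.2, 0.2]
width: 0.0226
t 14.72 pos [0.4489 0.2137 0.1119] yaw 93.96 tilt 4.15 w 0.0226 F [-0.   0.2  0.2]
need tool mm [-343.2   12.4  -11.8]
tool z [-0.064  0.033 -0.997]
(np.int64(212), np.int64(195)) (np.int64(149), np.int64(187))
```

View pics/g4.png

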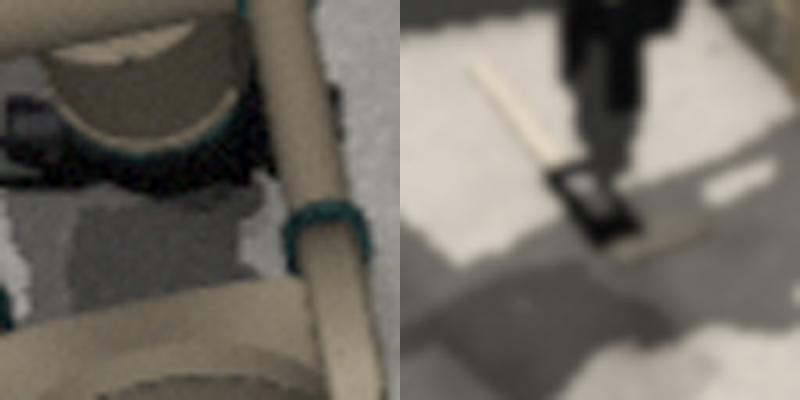

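```bash
python3 -m inch '[[-1,-12,0,-2,0],[-1,-22,0.5,-2,0],[-1,-22,0.5,-2,0],[-1,-22,0.5,-2,0],[-1,-22,0.5,-2,0],[-1,-22,0.5,-2,0],[-1,-22,0.5,-2,0],[-1,-22,0.5,-2,0],[-1,-22,0.5,-2,0],[-1,-22,0.5,-2,0],[-1,-22,0.5,-2,0],[-1,-22,0.5,-2,0],[-1,-22,0.5,-2,0],[-1,-22,0.5,-1,0],[-1,-12,0,0,0],[-1,-5,0,0,0],[-1,0,0,0,0],[-1,0,0,0,0]]'; python3 go.py .4857 -.128 .1
```

```text
clock: 16.32
position: [0.4611, -0.1245, 0.1059]
ee_rot: [-0.052, 0.68, 0.731, -0.026]
contact_force: [-0.1, -0.1, -0.5]
width: 0.0233
t 16.32 pos [ 0.4611 -0.1245  0.1059] yaw 94.01 tilt 6.65 w 0.0233 F [-0.1 -0.1 -0.5]
need tool mm [-5.5 24.8  3. ]
tool z [-0.111  0.034 -0.993]
```

```bash
cat > gl.py <<'E'
from h import *
from scipy.spatial.transform import Rotation as R
import sys
f=lambda q:R.from_quat([q[1],q[2],q[3],q[0]]).as_matrix()
Mg=f([-0.033,0.681,0.731,-0.007])
s=manip.get_state();M=f(s["ee_rot"]);p=s["position"];D=M@Mg.T
dx=float(sys.argv[2])/1000 if len(sys.argv)>2 else 0
off=np.array([dx,0,-.0309])   # underside from tcp at the grasp
b=p+D@off;ax=D[:,2];mid=b+ax*.0225
print("bottom",np.round(b,4),"axis",np.round(ax,3),"thread top",np.round(b+ax*.016,4))
S=eyes.get_image("side");r0,c0=(proj(S,b)-28).astype(int);k=8
im=cv2.resize(S["frame"][r0:r0+50,c0:c0+50,::-1],None,fx=k,fy=k,interpolation=cv2.INTER_CUBIC);im0=im.copy()
for rad,zz in [(.0095,0),(.0095,.016),(.015,.016),(.015,.025),(.012,.04)]:
    a=np.linspace(0,2*np.pi,40);q=[proj(S,b+D@np.array([rad*np.cos(t),rad*np.sin(t),zz])) for t in a]
    q=np.array([[(e[1]-c0+.5)*k,(e[0]-r0+.5)*k] for e in q]).astype(int);cv2.polylines(im,[q],True,(0,0,255),1)
cv2.imwrite("pics/"+sys.argv[1],np.hstack([im0,im]))
E
python3 -m inch '[[-1,-2,9,0,0],[-1,-2,10,0,0],[-1,-1,4,0,0],[-1,0,0,0,0],[-1,0,0,0,0]]'; python3 go.py .4857 -.128 .09; python3 gl.py n1.png
```

```text
clock: 16.73
position: [0.4866, -0.1239, 0.1024]
ee_rot: [-0.053, 0.678, 0.732, -0.025]
contact_force: [-0.4, -0.2, -0.9]
width: 0.0227
t 16.73 pos [ 0.4866 -0.1239  0.1024] yaw 94.26 tilt 6.74 w 0.0227 F [-0.4 -0.2 -0.9]
need tool mm [-4.6  0.2 12.3]
tool z [-0.112  0.035 -0.993]
bottom [ 0.4849 -0.1239  0.0715] axis [ 0.054 -0.001  0.999] thread top [ 0.4858 -0.1239  0.0875]
```

View pics/n1.png

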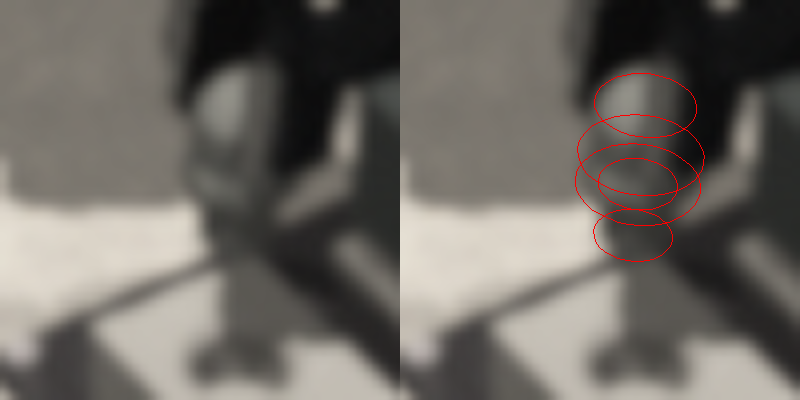

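```bash
python3 -m inch '[[-1,-2.5,0.5,8,0],[-1,-2,0.8,12,0],[-1,0,0.8,8,0],[-1,0,0,2,0],[-1,0,0,0,0]]'; python3 go.py .4852 -.128 .07; python3 gl.py n2.png 1.5
```

```text
clock: 17.2
position: [0.4849, -0.1265, 0.0701]
ee_rot: [-0.053, 0.678, 0.733, -0.025]
contact_force: [0.1, 0.0, -0.2]
width: 0.0225
t 17.2 pos [ 0.4849 -0.1265  0.0701] yaw 94.35 tilt 6.74 w 0.0225 F [ 0.1  0.  -0.2]
need tool mm [-1.5  0.2  0. ]
tool z [-0.112  0.035 -0.993]
bottom [ 0.4848 -0.1264  0.0392] axis [ 0.054 -0.001  0.999] thread top [ 0.4856 -0.1265  0.0551]
```

View pics/n2.png

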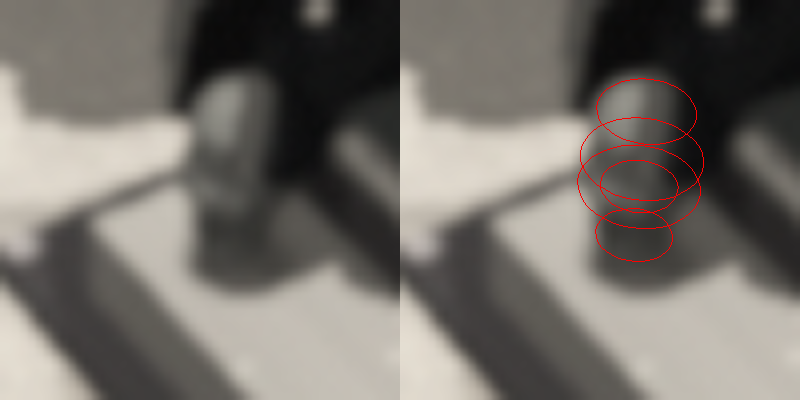

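```bash
cat > bo.py <<'E'
from h import *
import sys
S=eyes.get_image("side");k=8;r0,c0=(proj(S,(.4852,-.128,.034))-28).astype(int);o=[]
im0=cv2.resize(S["frame"][r0:r0+50,c0:c0+50,::-1],None,fx=k,fy=k,interpolation=cv2.INTER_CUBIC)
for x,y in((.4848,-.1296),(.4856,-.1284)):
    im=im0.copy()
    for rad in(.012,.015):
        q=[proj(S,(x+rad*np.cos(t),y+rad*np.sin(t),.034)) for t in np.linspace(0,2*np.pi,40)]
        q=np.array([[(e[1]-c0+.5)*k,(e[0]-r0+.5)*k] for e in q]).astype(int);cv2.polylines(im,[q],True,(0,0,255),1)
    o.append(im)
cv2.imwrite("pics/"+sys.argv[1],np.hstack(o))
E
python3 bo.py b1.png
```

```text
(no output)
```

View pics/b1.png

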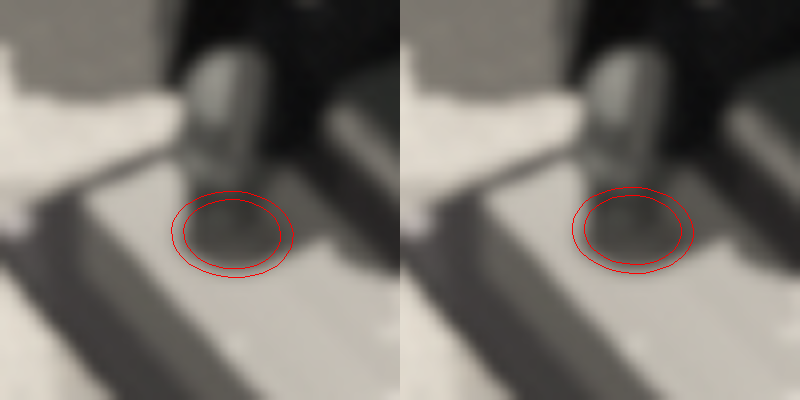

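The thread is about 8 crop px left of the bore centre (235,234). I'll shift about 2.5 mm in −y and 0.7 mm in +x, then go down.

```bash
python3 -m inch '[[-1,-2,0.8,1,0],[-1,-0.5,0.5,4,0],[-1,0,0.4,4,0],[-1,0,0,1,0],[-1,0,0,0,0]]'; python3 go.py .4856 -.129 .049; python3 gl.py n3.png 1.5
```

```text
clock: 17.72
position: [0.4874, -0.1295, 0.0608]
ee_rot: [-0.051, 0.678, 0.733, -0.024]
contact_force: [-0.2, 0.3, -0.7]
width: 0.0229
t 17.72 pos [ 0.4874 -0.1295  0.0608] yaw 94.35 tilt 6.48 w 0.0229 F [-0.2  0.3 -0.7]
need tool mm [ 0.1 -0.5 12. ]
tool z [-0.108  0.033 -0.994]
bottom [ 0.4873 -0.1295  0.0299] axis [0.05  0.001 0.999] thread top [ 0.4881 -0.1295  0.0459]
```

View pics/n3.png

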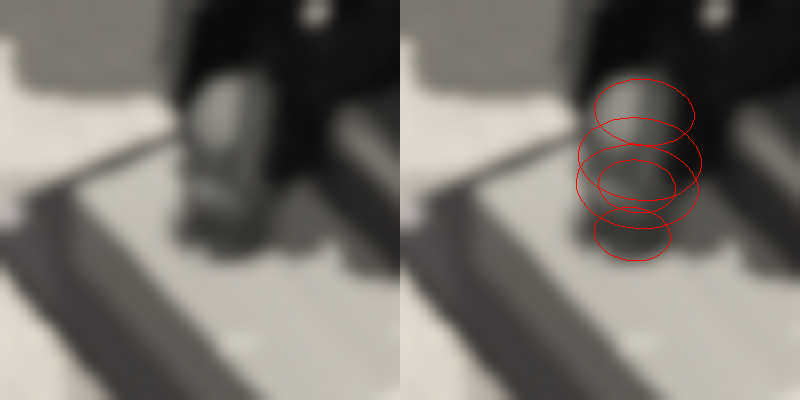

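```bash
python3 -m inch '[[-1,0,0,4,0],[-1,0,0.5,4,0],[-1,0,0,3,0],[-1,0,0,0,0]]'; python3 go.py .4856 -.129 .049
```

```text
clock: 18.1
position: [0.4869, -0.1292, 0.0493]
ee_rot: [-0.05, 0.678, 0.733, -0.024]
contact_force: [0.2, -0.2, 3.1]
width: 0.0226
t 18.1 pos [ 0.4869 -0.1292  0.0493] yaw 94.36 tilt 6.42 w 0.0226 F [ 0.2 -0.2  3.1]
need tool mm [ 0.3 -1.3  0.5]
tool z [-0.107  0.033 -0.994]
```

```bash
python3 -m inch '[[-1,0,0,1,0],[-1,0,0,1,0]]'; python3 go.py; python3 -m inch '[[-0.1,0,0,0,0],[-0.1,0,0,0,0],[-0.1,0,0,0,0],[0,0,0,0,0],[0,0,0,0,0]]'; python3 go.py
```

```text
clock: 18.27
position: [0.4863, -0.1293, 0.0488]
ee_rot: [-0.051, 0.678, 0.733, -0.025]
contact_force: [-2.2, 1.2, 12.1]
width: 0.0226
t 18.27 pos [ 0.4863 -0.1293  0.0488] yaw 94.39 tilt 6.47 w 0.0226 F [-2.2  1.2 12.1]
tool z [-0.108  0.032 -0.994]
clock: 18.68
position: [0.4866, -0.1292, 0.049]
ee_rot: [-0.05, 0.678, 0.733, -0.024]
contact_force: [-0.6, -0.3, 0.0]
width: 0.0427
t 18.68 pos [ 0.4866 -0.1292  0.049 ] yaw 94.39 tilt 6.41 w 0.0427 F [-0.6 -0.3  0. ]
tool z [-0.107  0.032 -0.994]
```

```bash
python3 -m inch '[[0,0,0,-8,0],[0,0,0,-20,0],[0,0,0,-25,0],[0,0,0,-25,0],[0,0,0,-15,0],[0,0,0,-5,0],[0,0,0,0,0]]'; python3 go.py; python3 look.py n4.png .49 -.17 .05
```

```text
clock: 19.27
position: [0.4966, -0.132, 0.1513]
ee_rot: [-0.052, 0.678, 0.733, -0.025]
contact_force: [0.6, 0.3, -0.8]
width: 0.043
t 19.27 pos [ 0.4966 -0.132   0.1513] yaw 94.37 tilt 6.66 w 0.043 F [ 0.6  0.3 -0.8]
tool z [-0.111  0.034 -0.993]
(np.int64(199), np.int64(337)) (np.int64(244), np.int64(283))
```

View pics/n4.png

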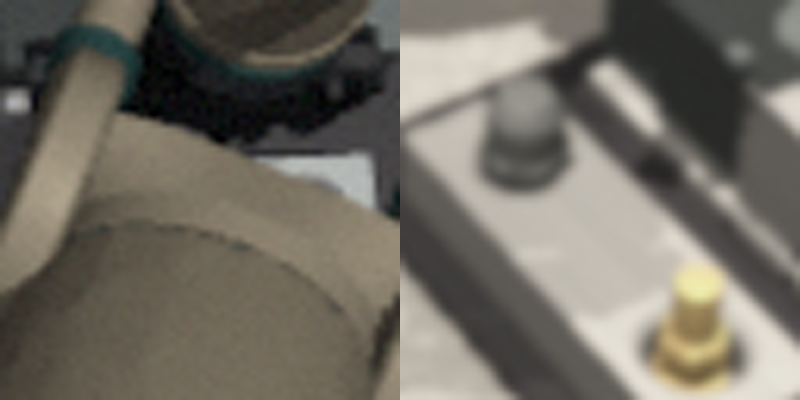

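Both look seated. I'll check against a seated model overlay, in the side-only frame.

```bash
cat > seat.py <<'E'
from h import *
import sys
S=eyes.get_image("side");k=8;o=[]
G=[(.015,.034),(.015,.043),(.012,.058),(.009,.063)];U=[(.011,.032),(.011,.042),(.007,.042),(.007,.062)]
for x,y,sg in((.4852,-.129,G),(.4915,-.2187,U)):
    r0,c0=(proj(S,(x,y,.045))-25).astype(int)
    im=cv2.resize(S["frame"][r0:r0+50,c0:c0+50,::-1],None,fx=k,fy=k,interpolation=cv2.INTER_CUBIC)
    for rad,z in sg:
        q=[proj(S,(x+rad*np.cos(t),y+rad*np.sin(t),z)) for t in np.linspace(0,2*np.pi,40)]
        q=np.array([[(e[1]-c0+.5)*k,(e[0]-r0+.5)*k] for e in q]).astype(int);cv2.polylines(im,[q],True,(0,0,255),1)
    o.append(im)
cv2.imwrite("pics/"+sys.argv[1],np.hstack(o))
E
python3 seat.py e1.png
```

```text
(no output)
```

View pics/e1.png

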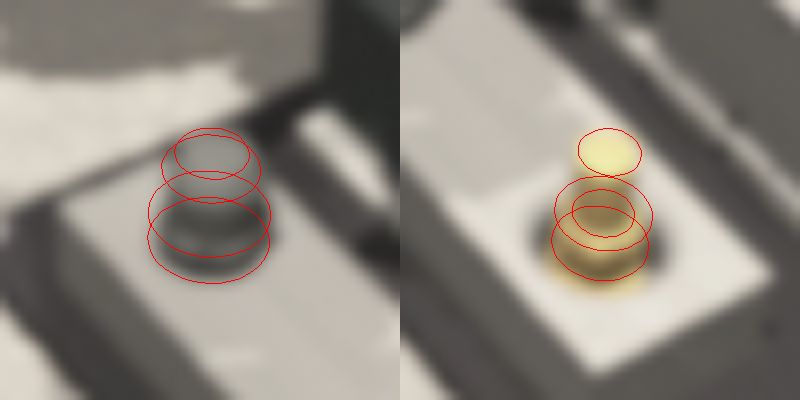

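Both fit the seated model to within a pixel. On to the shutter post at (.580,−.192).

```bash
python3 go.py .580 -.1915 .14;python3 -m inch '[[0,-8,10,0,0],[0,-12,16,0,0],[0,-12,17,0,0],[0,-12,17,0,0],[0,-8,10,0,0],[0,-1,3,0,0],[0,0,0,0,0]]'; python3 go.py .580 -.1915 .12; python3 look.py p1.png .57 -.19 .08
```

```text
t 19.42 pos [ 0.495  -0.1314  0.149 ] yaw 94.36 tilt 6.93 w 0.0427 F [ 0.1 -0.  -0.8]
need tool mm [-66.7  80.4  -3. ]
tool z [-0.115  0.036 -0.993]
clock: 20.0
position: [0.5725, -0.1807, 0.1278]
ee_rot: [-0.061, 0.677, 0.733, -0.029]
contact_force: [0.9, -0.0, -0.8]
width: 0.0428
t 20.0 pos [ 0.5725 -0.1807  0.1278] yaw 94.33 tilt 7.76 w 0.0428 F [ 0.9 -0.  -0.8]
need tool mm [-11.8   7.5   6.3]
tool z [-0.129  0.041 -0.991]
(np.int64(169), np.int64(346)) (np.int64(224), np.int64(325))
```

View pics/p1.png

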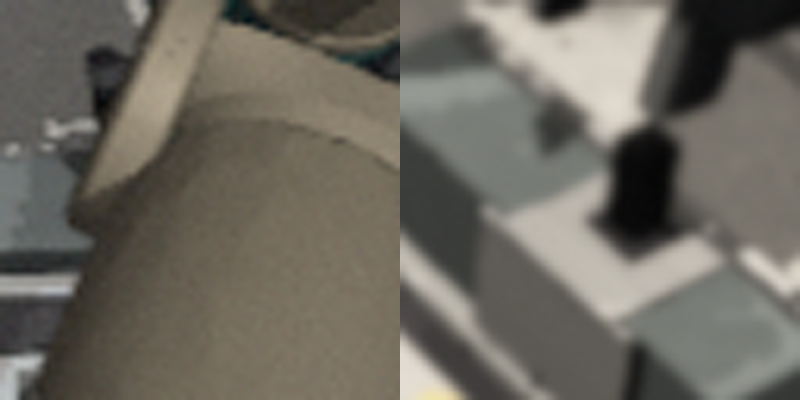

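```bash
python3 -m inch '[[0,-6,4,-1,0],[0,-6,4,0,0],[0,0,0,0,0],[0,0,0,0,0]]'; python3 go.py .580 -.1915 .12; python3 look.py p2.png .57 -.19 .09
```

```text
clock: 20.43
position: [0.5789, -0.191, 0.1279]
ee_rot: [-0.063, 0.677, 0.733, -0.029]
contact_force: [0.9, -0.0, -0.2]
width: 0.0426
t 20.43 pos [ 0.5789 -0.191   0.1279] yaw 94.39 tilt 7.92 w 0.0426 F [ 0.9 -0.  -0.2]
need tool mm [-1.   2.   7.7]
tool z [-0.131  0.042 -0.99 ]
(np.int64(168), np.int64(347)) (np.int64(221), np.int64(326))
```

View pics/p2.png

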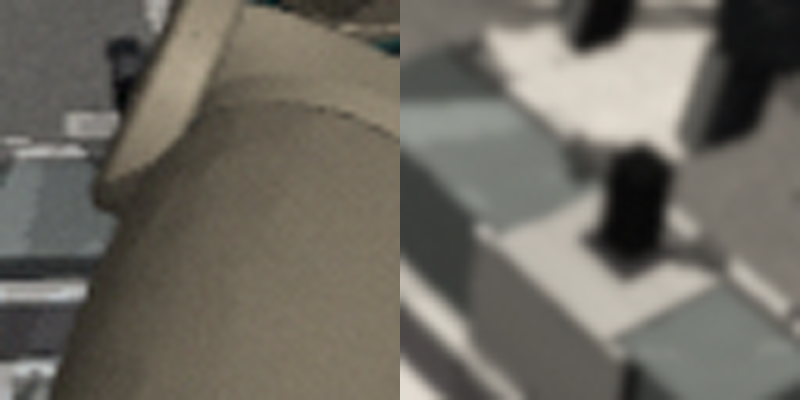

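```bash
python3 go.py .581 -.1915 .08; python3 -m inch '[[0,0,2,8,0],[0,0,2,10,0],[0,0,2,8,0],[0,0,0,0,0]]'; python3 go.py .581 -.1915 .078; python3 look.py p3.png .57 -.19 .09
```

```text
t 20.53 pos [ 0.579  -0.1909  0.128 ] yaw 94.39 tilt 7.91 w 0.0431 F [-0.5 -0.1  0.1]
need tool mm [-3.2  8.1 47.2]
tool z [-0.131  0.042 -0.99 ]
clock: 20.87
position: [0.5813, -0.1887, 0.0997]
ee_rot: [-0.062, 0.677, 0.733, -0.029]
contact_force: [0.3, -0.2, 0.2]
width: 0.0425
t 20.87 pos [ 0.5813 -0.1887  0.0997] yaw 94.4 tilt 7.84 w 0.0425 F [ 0.3 -0.2  0.2]
need tool mm [-3.9  2.2 21.5]
tool z [-0.13   0.042 -0.991]
(np.int64(168), np.int64(347)) (np.int64(221), np.int64(326))
```

View pics/p3.png

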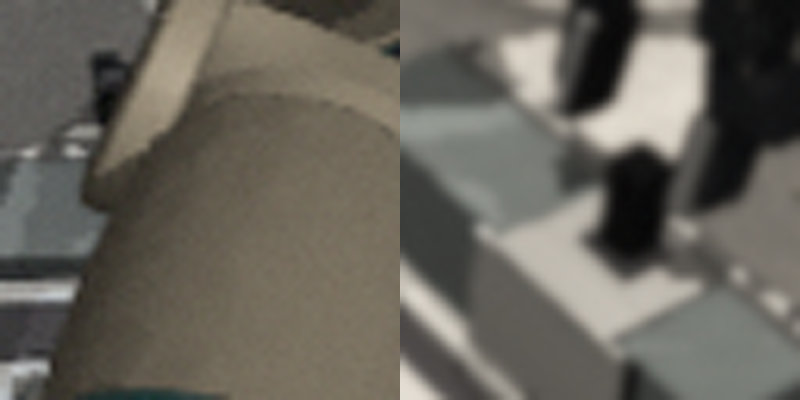

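```bash
python3 -m inch '[[0,-2,1,6,0],[0,-1.5,1,7,0],[0,0,1,6,0],[0,0,0,0,0]]'; python3 go.py .581 -.1915 .078; python3 look.py p4.png .57 -.19 .09
```

```text
clock: 21.3
position: [0.5832, -0.192, 0.0803]
ee_rot: [-0.061, 0.677, 0.733, -0.028]
contact_force: [-0.2, 0.3, -0.8]
width: 0.0427
t 21.3 pos [ 0.5832 -0.192   0.0803] yaw 94.43 tilt 7.67 w 0.0427 F [-0.2  0.3 -0.8]
need tool mm [ 0.6 -1.9  2.6]
tool z [-0.127  0.04  -0.991]
(np.int64(168), np.int64(347)) (np.int64(221), np.int64(326))
```

View pics/p4.png

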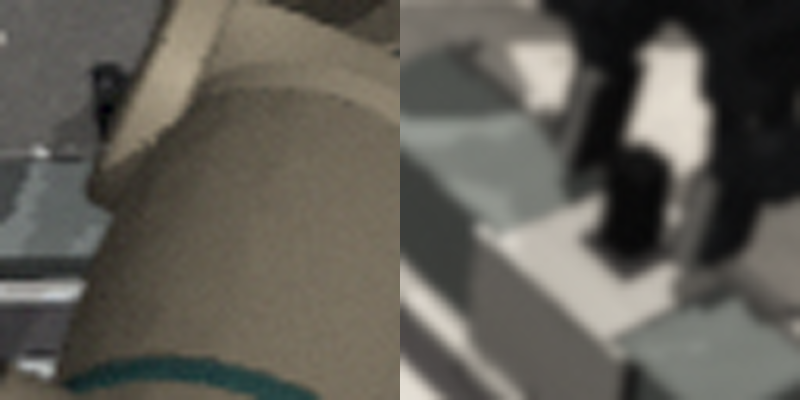

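Fingers straddle the post (crop (640,200)). Closing.

```bash
python3 -m inch '[[0,0,-1.5,1,0],[-1,0,0,0,0],[-1,0,0,0,0],[-1,0,0,0,0],[-1,0,0,0,0],[-1,0,0,0,0],[-1,0,0,0,0]]' 60; python3 go.py .580 -.162 .08
```

```text
clock: 21.98
position: [0.5823, -0.1915, 0.0813]
ee_rot: [-0.059, 0.677, 0.733, -0.028]
contact_force: [-0.2, 2.1, -0.7]
width: 0.0152
t 21.98 pos [ 0.5823 -0.1915  0.0813] yaw 94.45 tilt 7.5 w 0.0152 F [-0.2  2.1 -0.7]
need tool mm [29.4  0.3  2.7]
tool z [-0.125  0.039 -0.991]
```

```bash
python3 -m inch '[[-1,4,0,0,0],[-1,6,0,0,0],[-1,6,0,0,0],[-1,6,0,0,0],[-1,4,0,0,0],[-1,0,0,0,0]]'; python3 go.py .5802 -.1616 .0813
```

```text
clock: 22.48
position: [0.5816, -0.1816, 0.0812]
ee_rot: [-0.047, 0.676, 0.734, -0.038]
contact_force: [0.2, -5.5, -2.3]
width: 0.0144
t 22.48 pos [ 0.5816 -0.1816  0.0812] yaw 94.68 tilt 6.96 w 0.0144 F [ 0.2 -5.5 -2.3]
need tool mm [20.1  0.2  0.3]
tool z [-0.121  0.007 -0.993]
```

```bash
python3 -m inch '[[-1,8,0,0,0],[-1,8,0,0,0],[-1,8,0,0,0],[-1,8,0,0,0],[-1,6,0,0,0]]'; python3 go.py .5802 -.1616 .0813
```

```text
clock: 22.9
position: [0.5802, -0.1597, 0.081]
ee_rot: [-0.037, 0.677, 0.734, -0.047]
contact_force: [-0.2, -10.3, -3.8]
width: 0.0147
t 22.9 pos [ 0.5802 -0.1597  0.081 ] yaw 94.63 tilt 6.8 w 0.0147 F [ -0.2 -10.3  -3.8]
need tool mm [-1.9 -0.1 -0.2]
tool z [-0.117 -0.019 -0.993]
```

```bash
python3 -m inch '[[-1,3,0,0,0],[-1,3,0,0,0]]'; python3 go.py .5802 -.1616 .0813; python3 look.py f1.png .575 -.165 .08; python3 go.py .5802 -.1616 .0813; python3 look.py f1.png .575 -.165 .08; python3 go.py .5802 -.1616 .0813
```

```text
clock: 23.07
position: [0.5801, -0.1592, 0.081]
ee_rot: [-0.033, 0.677, 0.734, -0.049]
contact_force: [0.6, -10.8, -1.9]
width: 0.015
t 23.07 pos [ 0.5801 -0.1592  0.081 ] yaw 94.66 tilt 6.83 w 0.015 F [  0.6 -10.8  -1.9]
need tool mm [-2.4 -0.2 -0.2]
tool z [-0.116 -0.028 -0.993]
(np.int64(167), np.int64(337)) (np.int64(216), np.int64(319)) t 23.17 pos [ 0.5801 -0.159   0.0811] yaw 94.66 tilt 6.82 w 0.0145 F [ 0.5 -9.1 -2.4]
need tool mm [-2.6 -0.2 -0.2]
tool z [-0.116 -0.027 -0.993]
(np.int64(167), np.int64(337)) (np.int64(216), np.int64(319)) t 23.27 pos [ 0.5801 -0.1591  0.0811] yaw 94.65 tilt 6.82 w 0.0147 F [  0.6 -10.4  -2.5]
need tool mm [-2.5 -0.2 -0.2]
tool z [-0.116 -0.027 -0.993]
```

View pics/f1.png

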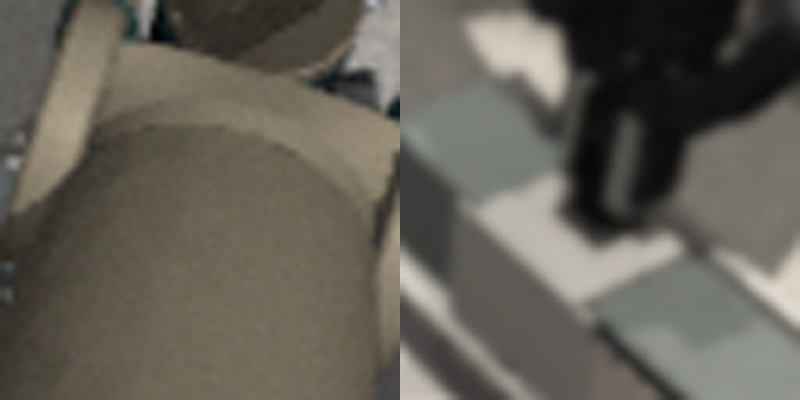

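The hold is still. By the TCP it is about 32 mm, so I'll check the travel in the picture: plate edges before and after.

```bash
python3 - <<'E'
from h import *
S=eyes.get_image("side");save(S,"s_end.png")
A=cv2.imread("pics/s0.png")
c=lambda im:cv2.resize(im[235:310,318:385],(390,437),interpolation=cv2.INTER_CUBIC)
cv2.imwrite("pics/cmp.png",np.hstack([c(A),c(S["frame"][:,:,::-1])]))
E
python3 go.py
```

```text
t 23.32 pos [ 0.5801 -0.1591  0.0811] yaw 94.64 tilt 6.82 w 0.0149 F [ 0.2 -9.4 -2.7]
tool z [-0.116 -0.027 -0.993]
```

View pics/cmp.png

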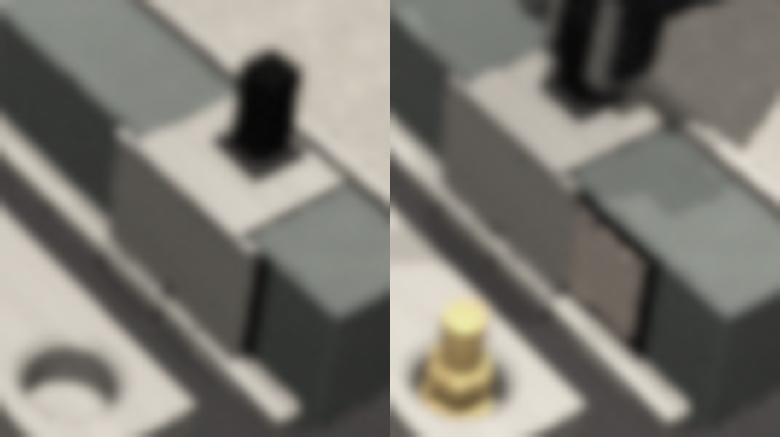

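```bash
python3 - <<'E'
from h import *
S=eyes.get_image("side")
f=lambda x,y:(235+y/5.82,318+x/5.82)
for (a,b,z) in(((247,247),(183,183),.066),((250,352),(178,295),.012),((115,128),(57,80),.066),((260,178),(196,118),.07)):
    A=onz(S,f(*a),z);B=onz(S,f(*b),z);print(np.round(A,4),np.round(B,4),np.round(B-A,4))
E
```

```text
[ 0.5519 -0.2249  0.066 ] [ 0.5512 -0.1922  0.066 ] [-0.0007  0.0327  0.    ]
[ 0.5615 -0.2243  0.012 ] [ 0.5556 -0.1925  0.012 ] [-0.0059  0.0318  0.    ]
[ 0.5468 -0.1604  0.066 ] [ 0.5431 -0.1313  0.066 ] [-0.0037  0.0291  0.    ]
[ 0.5715 -0.2053  0.07  ] [ 0.5704 -0.1725  0.07  ] [-0.0011  0.0328  0.    ]
```

Vision says about 32 mm as well. I'll ease back about 2 mm towards the middle of the band.

```bash
python3 -m inch '[[-1,1,0,0,0]]'; python3 go.py; python3 look.py f2.png .575 -.165 .08; python3 look.py f2.png .575 -.165 .08; python3 go.py; python3 seat.py e2.png; for i in 1 2 3 4; do python3 seat.py e2.png; done; python3 go.py
```

```text
clock: 23.45
position: [0.5803, -0.1608, 0.0811]
ee_rot: [-0.032, 0.677, 0.733, -0.05]
contact_force: [0.6, -9.1, -2.0]
width: 0.0147
t 23.45 pos [ 0.5803 -0.1608  0.0811] yaw 94.62 tilt 6.84 w 0.0147 F [ 0.6 -9.1 -2. ]
tool z [-0.115 -0.03  -0.993]
(np.int64(167), np.int64(337)) (np.int64(216), np.int64(319)) (np.int64(167), np.int64(337)) (np.int64(216), np.int64(319)) t 23.65 pos [ 0.5803 -0.1611  0.081 ] yaw 94.62 tilt 6.84 w 0.0147 F [  0.2 -10.3  -2.7]
tool z [-0.115 -0.03  -0.993]
t 23.9 pos [ 0.5803 -0.1611  0.0811] yaw 94.62 tilt 6.84 w 0.015 F [-0.2 -9.5 -2. ]
tool z [-0.115 -0.03  -0.993]
```

View pics/e2.png

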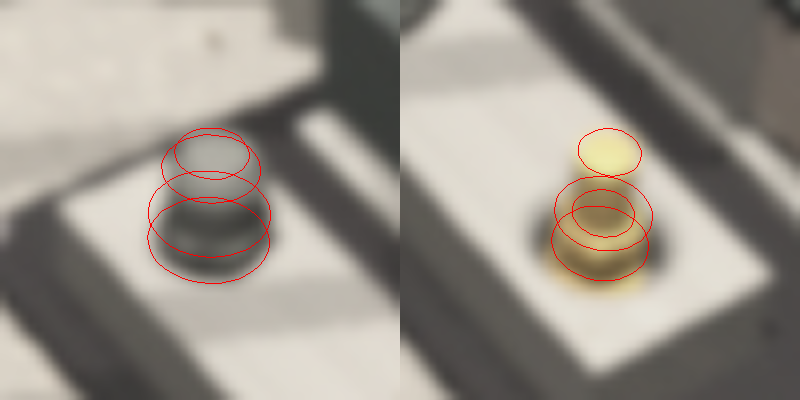

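Held still at about 30 mm (9.5 N on the wrist, as the spring should give at half travel), with both fittings unchanged. Handing in.

```bash
python3 -c "
from rig import manip
print(manip.sign_off())"; python3 go.py
```

```text
the job is handed in; nothing more can be done
None
the job is handed in; nothing more can be done
```

The job is handed in, at about 24 s of the 64 s allowed. The union is in the wide bore, the gland is in the narrow bore, and the gripper is holding the shutter at about half travel.

- **Fittings:** The last side picture matched the seated model to about 1 px for both fittings, and both stand upright. Contact came at the predicted height on each, and both were let go before the shutter was touched. The arm hid the bores from the top camera, so this check rests on the side camera and the measured arm pose.
- **Shutter:** The grip closed to about 15 mm on the 16 mm post. Tool travel from the shut position is about 30.5 mm, and it stayed still to within 0.3 mm over the last 0.4 s. The load on the wrist was 9 to 10 N, which matches the spring at half travel.
- **Disagreement on travel:** Before I eased back by 2 mm, the edges of the shutter plate in the picture gave 29 to 33 mm, where the tool gave 32.5 mm. The true travel could therefore be 1 to 3 mm off, still inside the 25 to 35 mm band.
- **Tool tilt:** The tool had drifted to about 7° of tilt by the end, because the moves cannot correct it. It did no harm to the seating or the grip that I could see.
- **Bystanders:** The planned paths kept clear of the calliper, pliers and twin sleeve, but I did not measure their positions again at the end.

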